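Load the dry-block heater

ROBOT

A 7-joint arm with a two-finger parallel gripper is mounted at the origin on a cart in front of the work surface, level with it; the furniture and walls round the work are solid. World frame = base frame: x ahead of the robot, y to its left, z up, the work surface at z = 0. Lengths are in m, angles in rad, forces in N, time in s.
With the tool pointing down it reaches from about 0.425 to 0.975 m from the base axis. Payload 16.7 kg.
Tool frame: the origin (TCP) lies on the front face of the gripper's body, between the roots of the fingers; the fingertips stand 73 mm ahead of it and the grasp point (between the pads) lies 54 mm ahead of it; z points along the fingers, y is the line along which they close (so a half turn about z gives the same grasp; the last joint's range is limited). The gripper opens to 85 mm and grips with 20 to 120 N. Pads are 22 mm wide; open, the fingers measure 114 mm over their backs; the gripper's body (76 mm by 85 mm) begins 54 mm behind the grasp point. The pads swing forward as they close: fully open they stand 13 mm farther back than shut.
Start: joints at [1.056, 0.426, 0.074, 1.606, -0.034, 1.111, -0.067], TCP at [0.241, -0.631, 0.304] pointing down, gripper open.
Joint ranges: [-2.85, 2.85], [-0.5, 2.14], [-1.23, 1.37], [0.21, 2.46], [-1.02, 4.16], [0.16, 2.05], [-2.73, 2.73]. Speed limits (rad/s): [1.89, 1.89, 2.39, 2.39, 3.01, 3.01, 3.01].

INTERFACE

Orientations are given as a 3x3 rotation matrix whose columns are the frame's x, y, z axes.
In Python, from workcell import bot gives the robot as it stands. The module is installed in compiled form; this text tells all that it offers. Calls block until the motion is done:
- bot.movep(position, orientation): joint-space move of the TCP to a pose.
- bot.servo_line(position, frame=None, max_speed=0.15): straight line of the TCP; frame=None keeps the orientation; max_speed is the mean speed in m/s.
- bot.movej(angles): joint-space move.
- bot.move_gripper(opening, newtons=None): opening from 0.0 (shut) to 1.0 (fully open); newtons is the grip in N (None keeps the last); returns when the fingers have stopped.
- bot.dwell(seconds).
- bot.inverse_kinematics(position, orientation): joint angles nearest the present ones, or None.
- bot.get_image(name): name is "side" or "top"; returns the picture (480x640x3 uint8, blue, green, red); there is no depth.
- bot.calibration(name): a dict with "fx", "fy", "cx", "cy" (pixels), "k1" (the pictures are not rectified: a ray, as slopes to the right and down, at radius r is drawn at 1 + k1 r^2 times it, then the intrinsics apply), "view" (4x4, takes a point from world to camera coordinates). Camera axes: x right, y up, looking along -z (the intrinsics and any distortion apply to the point x, -y, -z); pixel columns grow to the right and rows downward; lengths in m; the calibration is good to about 2 mm. A picture is of the moment at which its call begins. calibration takes no time and is no camera call.
A pose or a line that the arm cannot do raises bot.IKError and nothing moves.
- bot.hand_in(): hands the job in; it is judged then, once.
Readings, each from a call of its own:
- bot.get_t(): time.
- bot.get_joint_positions(): joint angles.
- bot.get_dq(): joint speeds.
- bot.get_joint_efforts(): joint torques, N m.
- bot.get_eef_pos(): TCP position.
- bot.get_tcp_rot(): TCP orientation.
- bot.get_contact_force(): force on the tool from outside, world axes, zero at the start.
- bot.get_moment(): the same for the moment, N m.
- bot.get_gripper_width(): opening from 0.0 (shut) to 1.0 (fully open).
- bot.get_gripper_force(): force on a finger pad.
Only numpy, scipy, OpenCV 4.12 (cv2) and the standard library are available. Lean on these libraries where they do the work, as an engineer would, in place of code of your own. Each camera call takes 0.05 s, during which the arm holds its last target. There are 200 camera calls.

TASK

Load the block heater for warming: stand the slim brown bottle with the black cap, the little white bottle with the red cap, the white-capped clear vial and the glass beaker each upright and fully down in the heating block whose well is bored to its size. Someone left the red-capped bottle in the vial's silver block, where it stands loose, so it has to go over to its own. Keep everything upright, and leave the timer and the wider brown bottle where they stand.

Things in the scene. Friction and masses are not known exactly. Their poses are not given: they have to be found in the camera images.
- amber_dropper: Small brown round bottle with a black cap, 25 mm in diameter, 69 mm tall, about 30 g. Origin: centre of its underside, z up. Straight-sided up to 42 mm, tapering above to the cap: hold it by the straight body. Stands upright on the bench.
- red_cap_bottle: Small white round bottle with a red cap, 33 mm in diameter, 67 mm tall, about 60 g. Origin: centre of its underside, z up. Straight-sided up to 41 mm, tapering above: hold it by the straight body. At the start it stands in the well of the bare silver block (block_medium), which is too wide for it.
- white_cap_vial: Clear round vial with a white cap, 42 mm in diameter, 98 mm tall, about 45 g. Origin: centre of its underside, z up. Straight-sided up to about 75 mm. Stands upright on the bench.
- beaker: Clear empty glass beaker, 50 mm in diameter, 62 mm tall, open at the top, about 100 g; its small spout at the rim points to its own +y and makes it 54 mm long there. Origin: on the underside, 2 mm from the round axis towards the spout (the axis passes x = 0, y = -2 mm). Stands upright on the bench.
- block_narrow: Square metal heating block, 76 x 76 x 42 mm, black, fixed in the heater, underside 24 mm above the bench; one round well 31 mm wide in its middle, for the brown bottle with the black cap. Origin: centre of its underside. Flat well floor at z = +22 mm, block top at +42 mm; over the top 9 mm the well flares to 41 mm. y runs along the row of four blocks (84 mm apart).
- block_small: Square metal heating block, 76 x 76 x 42 mm, dark red, fixed in the heater, underside 24 mm above the bench; one round well 39 mm wide in its middle, for the bottle with the red cap. Origin: centre of its underside. Flat well floor at z = +22 mm, block top at +42 mm; over the top 9 mm the well flares to 49 mm. y runs along the row of four blocks (84 mm apart).
- block_medium: Square metal heating block, 76 x 76 x 42 mm, bare silver, fixed in the heater, underside 24 mm above the bench; one round well 48 mm wide in its middle, for the clear vial with the white cap. Origin: centre of its underside. Flat well floor at z = +22 mm, block top at +42 mm; over the top 9 mm the well flares to 58 mm. y runs along the row of four blocks (84 mm apart).
- block_wide: Square metal heating block, 76 x 76 x 42 mm, dark blue, fixed in the heater, underside 24 mm above the bench; one round well 58 mm wide in its middle, for the glass beaker. Origin: centre of its underside. Flat well floor at z = +22 mm, block top at +42 mm; over the top 9 mm the well flares to 68 mm. y runs along the row of four blocks (84 mm apart).
- timer: Bystander, to be left alone: white square wind-up timer with a red dial, 66 x 66 x 47 mm, loose on the bench. Origin: centre of its underside.
- amber_bottle: Bystander, to be left alone: wider brown bottle with a black cap, 42 mm in diameter, 83 mm tall, loose on the bench. Origin: centre of its underside. (The brown bottle to be moved is the slim one.)
Things that resemble listed ones, but are neither listed nor needed, are in the scene too. What is shaped like the amber_dropper but pink or purple is not meant.

How it is judged:
At the end, for the whole second after the job is handed in: Slim brown bottle in the black block, red-capped bottle in the dark red, vial in the silver (each within 8 mm of block centre), beaker in the dark blue (10 mm); undersides within 4 mm of the well floor, within 0.12 rad of upright, at rest, let go (horizontal distance between amber_dropper and block_narrow below 0.008 m and z of amber_dropper in the frame of block_narrow between 0.017 and 0.026 m and angle between each of amber_dropper, red_cap_bottle, white_cap_vial, beaker's own z axis and vertical below 0.12 rad and linear speed of each of amber_dropper, red_cap_bottle, white_cap_vial, beaker below 0.02 m/s and contact force between each of amber_dropper, red_cap_bottle, white_cap_vial, beaker and the fingers below 0.05 N and horizontal distance between red_cap_bottle and block_small below 0.008 m and z of red_cap_bottle in the frame of block_small between 0.017 and 0.026 m and horizontal distance between white_cap_vial and block_medium below 0.008 m and z of white_cap_vial in the frame of block_medium between 0.017 and 0.026 m and horizontal distance between beaker and block_wide below 0.01 m and z of beaker in the frame of block_wide between 0.017 and 0.026 m); the robot touches nothing.
It fails at once if a bottle or the beaker was tipped over (angle between any of amber_dropper, red_cap_bottle, white_cap_vial, beaker's own z axis and vertical above 0.7 rad).
It fails at once if the timer was pushed more than 25 mm from its place (distance of timer from where it was at the start of the episode above 0.025 m).
It fails at once if the wider brown bottle was pushed more than 25 mm from its place or knocked over (distance of amber_bottle from where it was at the start of the episode above 0.025 m or angle between amber_bottle's own z axis and vertical above 0.4 rad).
It also fails if it takes over 128 s, if anything falls off the work surface, if the arm or the gripper's body presses on something with over 40 N, if the wrist force passes 120 N, or if a joint passes its speed limit or range.

## Working session

There is one attempt and no reset: what is moved stays moved. The work goes in short steps, each a Python script; the robot and the scene stay as the last script left them, time stands still between calls to the robot, and variables do not carry over. Pictures are saved under pics/ and viewed, at most 14 in all, crops included, and the job is handed in when it is done.

```bash
mkdir -p pics; python3 - <<'E'
from workcell import bot
import cv2
for n in("top","side"):
    cv2.imwrite(f"pics/{n}0.png",bot.get_image(n)); c=bot.calibration(n); print(n,c)
print(bot.get_t(),bot.get_eef_pos(),bot.get_tcp_rot())
E
```

```text
top {'fx': 567.725662550294, 'fy': 567.725662550294, 'cx': 322.61350881901285, 'cy': 247.64553834977005, 'k1': -0.029335129851823114, 'view': array([[-0.01482032, -0.99987553, -0.00541197, -0.02628574],
       [ 0.99465987, -0.01529547,  0.10206758, -0.50243947],
       [-0.10213765, -0.0038704 ,  0.99476275, -1.01565709],
       [ 0.        ,  0.        ,  0.        ,  1.        ]])}
side {'fx': 462.19286539295024, 'fy': 462.19286539295024, 'cx': 315.21219239026516, 'cy': 238.47247903976077, 'k1': -0.12276510314355114, 'view': array([[-0.88756297,  0.46067882,  0.00264496,  0.47687901],
       [-0.39444552, -0.76289621,  0.512252  ,  0.15452085],
       [ 0.23800147,  0.45361261,  0.85883112, -1.02313766],
       [ 0.        ,  0.        ,  0.        ,  1.        ]])}
0.1 [ 0.24071641 -0.63032986  0.30332475] [[ 9.34210640e-01  3.56721592e-01 -4.31621222e-04]
 [ 3.56721850e-01 -9.34210109e-01  9.96670743e-04]
 [-4.76909345e-05 -1.08506913e-03 -9.99999410e-01]]
```

View pics/top0.png

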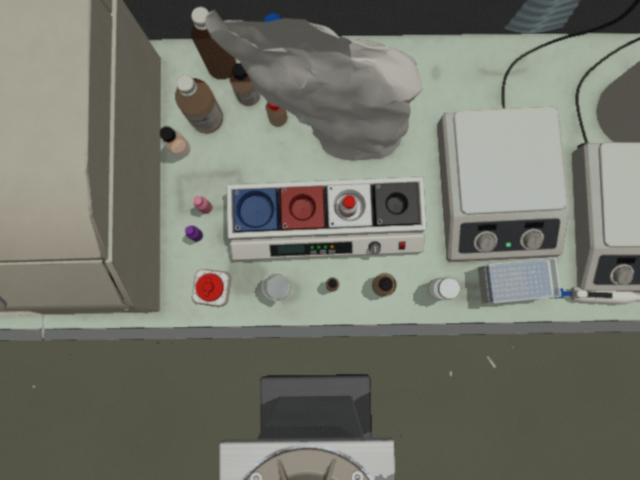

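View pics/side0.png

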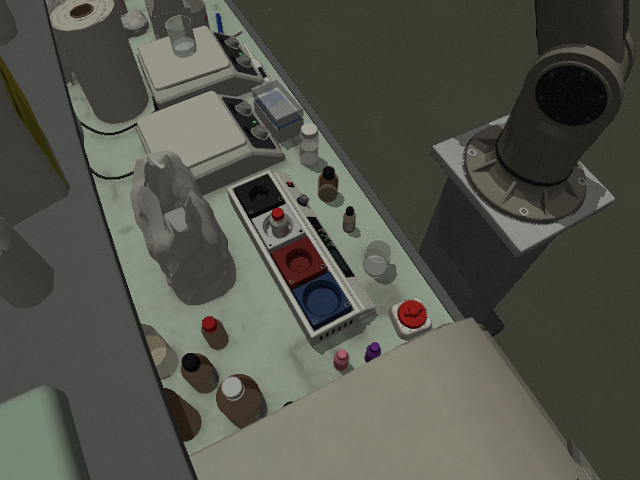

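```bash
cat > h.py <<'E'
import numpy as np, cv2
from workcell import bot
def ray(n,u,v):
    c=bot.calibration(n); K=np.array([[c['fx'],0,c['cx']],[0,c['fy'],c['cy']],[0,0,1]])
    p=cv2.undistortPoints(np.array([[[u,v]]],float),K,np.array([c['k1'],0,0,0]))[0,0]
    V=np.array(c['view']); d=V[:3,:3].T@[p[0],-p[1],-1]; return -V[:3,:3].T@V[:3,3],d
def at(n,u,v,z):
    o,d=ray(n,u,v); return o+d*(z-o[2])/d[2]
def proj(n,P):
    c=bot.calibration(n); V=np.array(c['view']); q=V[:3,:3]@np.array(P)+V[:3,3]
    x,y=q[0]/-q[2],-q[1]/-q[2]; s=1+c['k1']*(x*x+y*y)
    return c['cx']+c['fx']*x*s,c['cy']+c['fy']*y*s
def crop(n,u0,v0,u1,v1,s,name):
    im=bot.get_image(n)[v0:v1,u0:u1]; cv2.imwrite(f'pics/{name}.png',cv2.resize(im,None,fx=s,fy=s,interpolation=cv2.INTER_CUBIC))
E
python3 - <<'E'
from h import *
crop('top',190,170,470,320,2.85,'topz')
crop('side',230,110,430,340,2.6,'sidez')
E
```

```text
(no output)
```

View pics/topz.png

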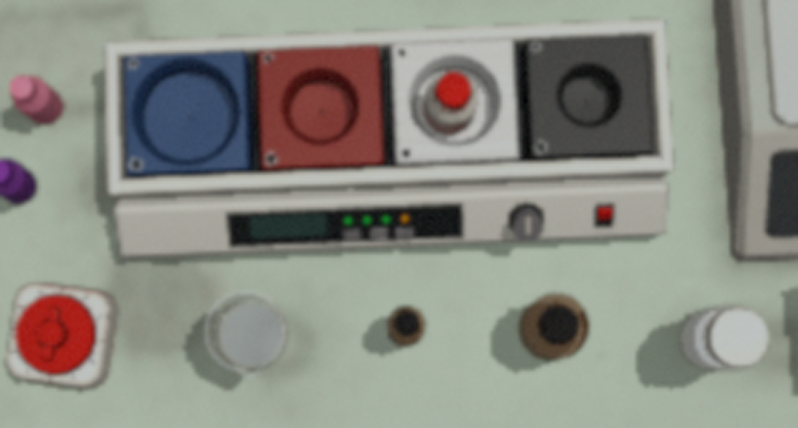

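View pics/sidez.png

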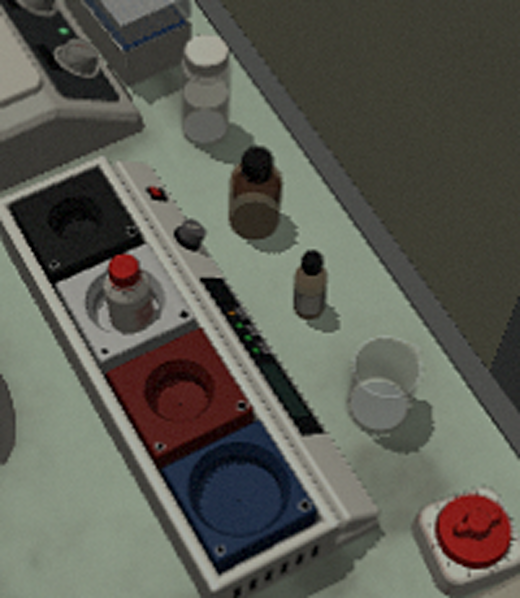

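```bash
python3 - <<'E'
from h import *
T=lambda u,v,z:at('top',190+(u+.5)/2.85-.5,170+(v+.5)/2.85-.5,z)
S=lambda u,v,z:at('side',230+(u+.5)/2.6-.5,110+(v+.5)/2.6-.5,z)
D=dict(vial=[(739,337),(207,49),.098],drop=[(407,323),(313,256),.069],amber=[(558,325),(257,157),.083],red=[(454,90),(124,262),.113],beakrim=[(252,331),(388,366),.062],
blue=[(186,113),(240,484),.066],dred=[(321.5,106),(180,388),.066],silv=[(456,99.5),(127,298),.066],blk=[(590.5,94.7),(76,217),.066],timer=[(56,334),(475,530),.047])
for k,(a,b,z) in D.items(): print(k,T(*a,z).round(4),S(*b,z).round(4))
for z in(0,): print('beakbase side',S(378,408,0).round(4))
print('heater front edge', T(124,252,.03),T(665,233,.03),'back lft',T(108,45,.066), 'blue TL,TR,BR',T(121,57,.066),T(247,52,.066),T(252,170,.066))
print(proj('top',T(56,334,.047)))
E
```

```text
vial [ 0.4227 -0.2472  0.098 ] [ 0.4223 -0.2487  0.098 ]
drop [ 0.4352 -0.0503  0.069 ] [ 0.4352 -0.0522  0.069 ]
amber [ 0.432  -0.1413  0.083 ] [ 0.4333 -0.1435  0.083 ]
red [ 0.5713 -0.08    0.113 ] [ 0.5711 -0.0827  0.113 ]
beakrim [0.432  0.0453 0.062 ] [0.4318 0.0497 0.062 ]
blue [0.5681 0.0852 0.066 ] [0.5674 0.0829 0.066 ]
dred [0.5712 0.0007 0.066 ] [5.705e-01 1.000e-04 6.600e-02]
silv [ 0.574  -0.0832  0.066 ] [ 0.5718 -0.0837  0.066 ]
blk [ 0.5757 -0.1671  0.066 ] [ 0.5753 -0.1673  0.066 ]
timer [0.4324 0.1696 0.047 ] [0.4394 0.1782 0.047 ]
beakbase side [0.4324 0.0508 0.    ]
heater front edge [0.48486776 0.12967031 0.03      ] [ 0.49177785 -0.21699498  0.03      ] back lft [0.61210769 0.13409581 0.066     ] blue TL,TR,BR [0.6043215  0.12590936 0.066     ] [0.60618537 0.04691115 0.066     ] [0.53164114 0.04426388 0.066     ]
(np.float64(209.3245614035088), np.float64(286.8684210526317))
```

```bash
cat >> h.py <<'E'
def R(th):  # tool down, tool y closes along -(world y) turned by th
    c,s=np.cos(th),np.sin(th); return np.array([[c,s,0],[s,-c,0],[0,0,-1.]])
ROW=0.03; UP=.24
def op(mm): return mm/85
def pick(x,y,zb,th,pre,tip=.022,lift=UP,newt=30):
    z=zb+tip+.073; r=R(th); bot.move_gripper(op(pre)); bot.movep([x,y,lift],r)
    bot.servo_line([x,y,z+.03],max_speed=.2); bot.servo_line([x,y,z],max_speed=.08)
    f0=bot.get_contact_force(); bot.move_gripper(0,newt)
    print('t',bot.get_t(),'width mm',bot.get_gripper_width()*85,'F',bot.get_gripper_force(),f0.round(2))
    bot.servo_line([x,y,lift],max_speed=.15)
    print('lifted width',bot.get_gripper_width()*85,bot.get_contact_force().round(2))
def lower(x,y,th=ROW,tip=.022,zb=.0465,dx=0,dy=0):
    """carry above the well, then step down watching the force; True if down"""
    z=zb+tip+.073; bot.movep([x,y,UP],R(th)); f0=bot.get_contact_force()
    bot.servo_line([x,y,z+.022],max_speed=.12)
    for h in (.018,.014,.010,.007,.004,.002,0):
        bot.servo_line([x,y,z+h],max_speed=.05); f=bot.get_contact_force()-f0
        if abs(f[2])>6 or np.hypot(f[0],f[1])>8: print('stop at',h,f.round(2)); return False
    print('down',f.round(2)); return True
def release(mm):
    bot.move_gripper(op(mm)); p=bot.get_eef_pos(); bot.servo_line([p[0],p[1],UP],max_speed=.2); print('t',bot.get_t())
E
python3 - <<'E'
from h import *
im=cv2.imread('pics/topz.png'); im=cv2.resize(im[260:428,150:350],None,fx=3,fy=3)
im2=cv2.imread('pics/sidez.png'); im2=cv2.resize(im2[310:460,320:450],None,fx=3,fy=3)
for n,I,f in(('top',im,lambda u,v:(((u-190)*2.85-150)*3,((v-170)*2.85-260)*3)),('side',im2,lambda u,v:(((u-230)*2.6-320)*3,((v-110)*2.6-310)*3))):
  for z,r,col in((0,.025,(0,255,0)),(.062,.025,(0,0,255))):
    P=np.array([f(*proj(n,[.432+r*np.cos(a),.0495+r*np.sin(a),z])) for a in np.linspace(0,6.28,60)])
    cv2.polylines(I,[P.astype(int)],1,col,1)
h=max(im.shape[0],im2.shape[0]); c=np.zeros((h,im.shape[1]+im2.shape[1],3),np.uint8); c[:im.shape[0],:im.shape[1]]=im; c[:im2.shape[0],im.shape[1]:]=im2
c=cv2.resize(c,None,fx=.8,fy=.8); cv2.imwrite('pics/beak.png',c)
for p in([.572,-.0817,.24],[.571,.0003,.24],[.5678,.0842,.165],[.5755,-.1672,.165],[.4225,-.248,.1],[.432,.0485,.1],[.435,-.051,.1]): print(bot.inverse_kinematics(p,R(.03)))
E
```

```text
[ 0.22622972  0.34705274 -0.24014993  1.87752269  0.10119068  0.92868792
 -1.60163158]
[ 0.17593611  0.34748488 -0.35323871  1.8869989   0.14724473  0.93223284
 -1.78673699]
[ 0.10336506  0.46406578 -0.45463449  1.92973874  0.2752373   0.80844054
 -2.04211599]
[ 0.27746153  0.46414583 -0.1299922   1.88798125  0.08141709  0.79450743
 -1.43681339]
[ 0.44393176  0.42695818 -0.05314267  2.1664363   0.04215555  0.54912605
 -1.18120809]
[ 0.12747229  0.39470716 -0.44611701  2.26462467  0.32782272  0.54134822
 -2.11269565]
[ 0.19628183  0.37762835 -0.26128926  2.2668746   0.19396347  0.51686931
 -1.75728055]
```

View pics/beak.png

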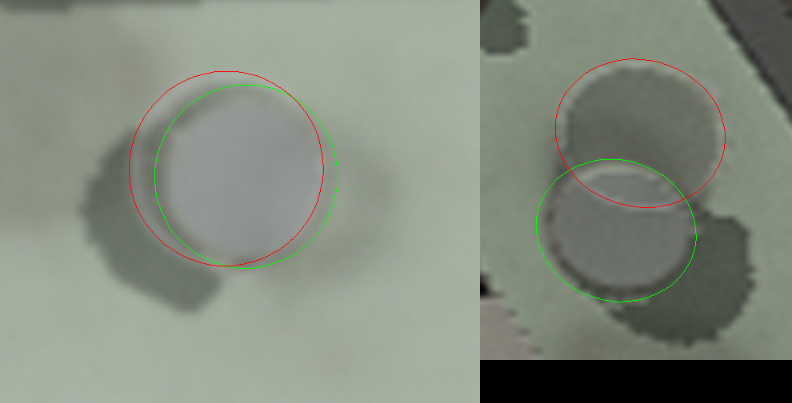

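The base disc sits at about (240,178) and the rim follows the red ring, so the beaker axis is near (0.432, 0.049). The earlier views show every cap and well, and the top and side cameras agree to within 3 mm. Next I'll move the red-capped bottle.

```bash
python3 - <<'E'
from h import *
bot.move_gripper(op(60)); 
pick(.5715,-.0815,.046,ROW,60)
print(bot.get_t())
if lower(.571,.0003): release(50)
bot.movep([.46,-.23,UP],R(0))
crop('top',190,170,470,320,2.85,'t1'); crop('side',230,110,430,340,2.6,'s1')
E
```

```text
t 4.4667 width mm 31.23787827582848 F 29.747243764541054 [ 0.62  0.12 -0.05]
lifted width 31.155278910672386 [-0.02  0.62 -0.63]
5.275
down [-0.01  0.49  0.54]
t 9.2
```

View pics/s1.png

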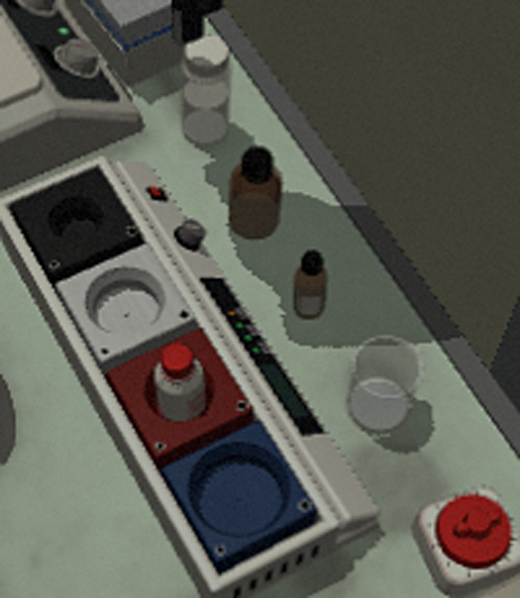

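The red cap is at (177,358), and the bottle stands upright in the dark red well. The silver well is empty. Next are the vial and the slim brown bottle.

```bash
python3 - <<'E'
from h import *
pick(.4225,-.248,0,0,66,tip=.03)
ok=lower(.573,-.0834,tip=.03)
if ok:
    release(60)
    pick(.4352,-.0512,0,0,50)
    if lower(.5755,-.1672): release(42)
    bot.movep([.46,-.23,UP],R(0))
crop('top',190,170,470,320,2.85,'t2'); crop('side',230,110,430,340,2.6,'s2')
E
```

```text
t 12.4417 width mm 40.68055711954029 F 29.473224829416722 [-0.09 -0.14  0.3 ]
lifted width 40.236212626566044 [-0.58 -0.4  -0.79]
down [1.58 0.27 3.05]
t 17.7917
t 20.275 width mm 23.55362500128451 F 29.034617417491972 [ 0.67 -0.13 -0.34]
lifted width 23.239523448474117 [-0.1   0.27 -0.29]
down [0.07 0.04 3.83]
t 25.65
```

View pics/s2.png

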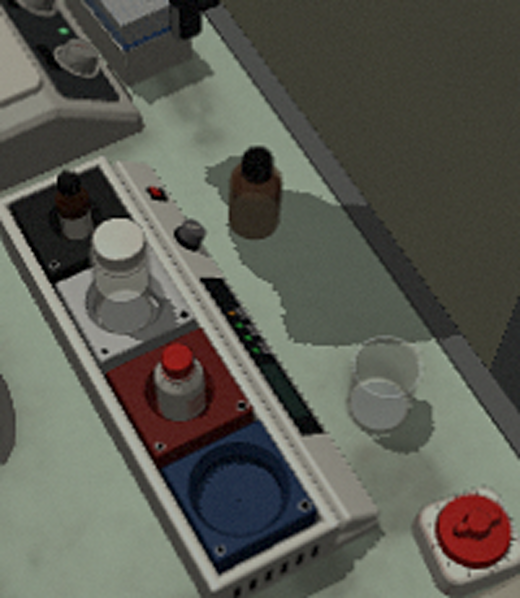

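The slim bottle's cap is at (70,183) in the black well and the vial's cap is at (119,238) in the silver well. Both are upright. Next is the beaker.

```bash
python3 - <<'E'
from h import *
pick(.432,.0485,0,0,80)
if lower(.5678,.0842): release(68)
bot.movep([.46,-.23,UP],R(0))
crop('top',190,170,470,320,2.85,'t3'); crop('side',230,110,430,340,2.6,'s3')
E
```

```text
t 29.525 width mm 48.14609536621643 F 29.673449042311404 [ 0.16 -0.47  0.38]
lifted width 47.956440813839855 [-0.43  0.51 -2.01]
down [-0.05  0.24  2.27]
t 34.775
```

View pics/s3.png

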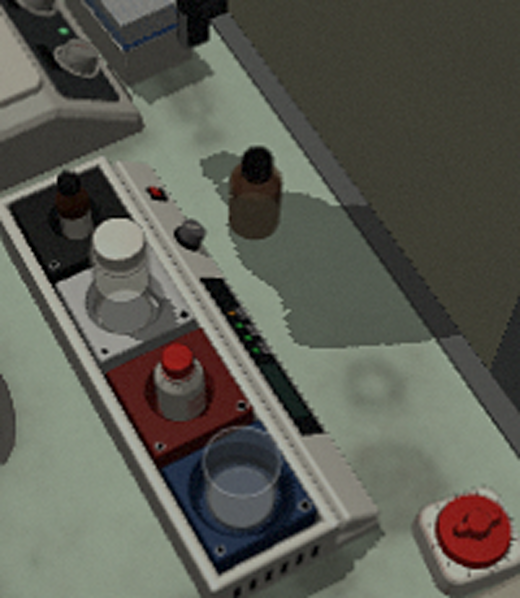

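View pics/t3.png

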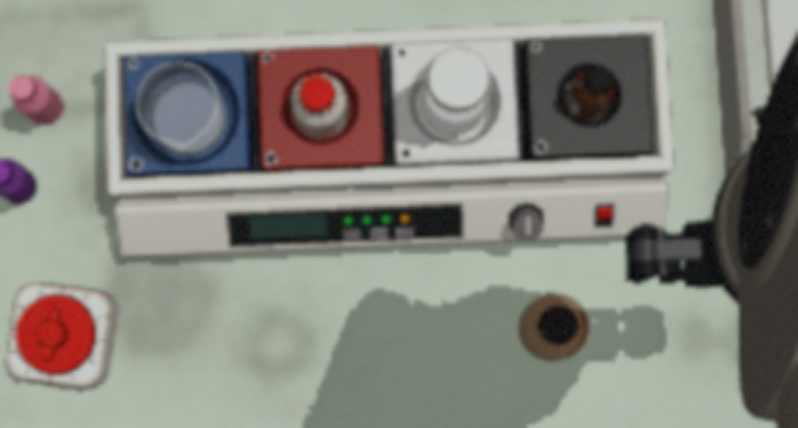

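All four look seated: the caps are at top-view (318,93), (459,79) and (600,80), and the beaker rim is at (181,108). I'll check the heights by triangulation before handing in.

```bash
python3 - <<'E'
from h import *
for k,a,b,z in(('vial',(459,77),(119,234),.144),('drop',(600,79),(69,180),.115),('red',(318,92),(178,356),.113),('beak',(181,106),(241,458),.108)):
    o1,d1=ray('top',190+(a[0]+.5)/2.85-.5,170+(a[1]+.5)/2.85-.5); o2,d2=ray('side',230+(b[0]+.5)/2.6-.5,110+(b[1]+.5)/2.6-.5)
    s=np.linalg.lstsq(np.c_[d1,-d2],o2-o1,rcond=None)[0]; p,q=o1+s[0]*d1,o2+s[1]*d2
    print(k,((p+q)/2).round(4),'gap',np.linalg.norm(p-q).round(4),'expected z',z)
print(bot.get_t())
E
```

```text
vial [ 0.5725 -0.0816  0.1483] gap 0.0004 expected z 0.144
drop [ 0.5764 -0.1668  0.1124] gap 0.0008 expected z 0.115
red [0.5713 0.001  0.1126] gap 0.0005 expected z 0.113
beak [0.5663 0.0828 0.1051] gap 0.0017 expected z 0.108
36.1333
```

```bash
python3 -c "
from workcell import bot
print(bot.hand_in())"
```

```text
the job is handed in; nothing more can be done
None
```

I handed the job in at about 36 s: the slim brown bottle, red-capped bottle, vial and beaker each look upright and seated in their own wells, and the timer and wider brown bottle were not moved; the hand-in gave no verdict, and the vial's cap measured 4 mm high, which I put down to camera error.

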